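# Feel along the tool case's front rail for the thumb notch and press its catch

### The arm

A 7-joint arm with a two-finger parallel gripper is mounted at the origin on the work surface. World frame = base frame: x ahead of the robot, y to its left, z up, the work surface at z = 0. Lengths are in mm, angles in degrees, forces in N, time in s.
With the tool pointing down it reaches from about 350 to 900 mm from the base axis. Payload 19.9 kg.
Tool frame: the origin (TCP) lies on the centre line of the jaws, within the pads' length; the fingertips stand 19 mm ahead of it and the grasp point (between the pads) is the TCP; z points along the fingers, y is the line along which they close (so a half turn about z gives the same grasp; the last joint's range is limited). The gripper opens to 94 mm and grips with 3 to 60 N. Pads are 16 mm wide; open, the fingers measure 119 mm over their backs; the gripper's body (75 mm by 177 mm) begins 78 mm behind the grasp point.
Start: joints at [-2.378, 23.915, -0.59, 92.452, 0.269, 63.638, -3.037], TCP at [624.981, 0.003, 224.425] pointing down, gripper open.
Joint ranges: [-161.28, 161.28], [-22.2, 115.67], [-73.04, 71.86], [3.21, 147.25], [-68.34, 248.33], [10.77, 114.83], [-161.83, 161.83]. Speed limits (degrees/s): [108.29, 108.29, 136.94, 136.94, 172.46, 172.46, 172.46].

### API

Orientations are given as [roll, pitch, yaw] about the fixed x, y, z axes, in that order (R = Rz(yaw) Ry(pitch) Rx(roll)).
In Python, from cell import robot, eyes gives the robot as it stands.
- The arm moves only by the shell command python3 -m crank 'ROWS' [FORCE]. ROWS is JSON, a list of rows, each a list of 3 entries, a list of its own where there are three numbers: the shift along the tool's x, y, z each as a share of 100 mm, from -1 to 1, then the turn about the tool's z as a share of pi rad, from -1 to 1, then the gripper's target within -1 to 1 (shut at 1, half-way at 0, fully open at -1). In form: [[[x, y, z], turn, hand], ...]. A call has 1 to 10 rows; each row is the pose to reach, as a shift and turn from the pose commanded when the call began, along the tool's axes at that moment, turning the shorter way round; what a row does not reach only later rows make up. A row lasts 1/8 s, in which the tool goes at most 62.5 mm and 10.7 degrees, less where a joint would pass 70% of its speed; a pose out of reach is approached as far as the arm can. A call with a number of a shift or a turn outside -1 to 1 is refused whole. A call with a gripper value outside its range is refused whole. The fingers move at their own pace and stop on an object; FORCE is the grip in N (left out, the last holds). Time passes only in rows, so rows that repeat a pose let the fingers close. It gives the time, the measured TCP pose, the force, the opening and the grip force at its end, in the units of the state.
- robot.sense(): the state, without advancing time (a new reading comes with each control period).
- eyes.camera(name): name is "scene" or "side" or "wrist"; returns (picture, depth): 384x512x3 uint8, blue, green, red; 384x512 float32, mm along the optical axis (not along the pixel's ray), 0 where there is no reading.
- eyes.calibration(name): a dict with "mtx" (3x3 intrinsics, pixels), "R" (3x3) and "t" (3): a world point X has camera coordinates R X + t. Camera axes: x right, y down, z forward; pixel columns grow to the right and rows downward; lengths in mm; the calibration is good to about 2 mm. The wrist camera is an equidistant fisheye: a pixel r from the principal point sees the ray r / f radians off the axis. A picture is of the moment at which its call begins: read the wrist's pose just before it. calibration takes no time and is no camera call; for the wrist camera it gives the pose at the moment of the call.
- robot.hand_in(): hands the job in; it is judged then, once.
The state is a dict: "time": time; "joint_positions": joint angles; "qd": joint speeds; "joint_efforts": joint torques, N m; "position": TCP position; "tool_rot": TCP orientation; "ft_force": force on the tool from outside, world axes, zero at the start; "ft_torque": the same for the moment, N m; "gripper_width": finger opening in mm; "finger_force": force on a finger pad.
Only numpy, scipy, OpenCV 4.12 (cv2) and the standard library are available. Lean on these libraries where they do the work, as an engineer would, in place of code of your own. Each camera call takes 0.05 s, during which the arm holds its last target. There are 200 camera calls.

### The job

Open the tool case without taking hold of anything: lay a fingertip on the top of its front rail at one end block and run it along the rail until it comes to the thumb notch, then press the catch down in the notch until the lid springs ajar. Take the hand away and leave the lid standing ajar just as it sprang, not lifted any further, and leave everything else on the bench where it is.

Things in the scene. Friction and masses are not known exactly. Their poses are not given: they have to be found in the camera images.
- case: a flat tool case of grey sheet steel with a clear window in its lid, 310 mm wide, 215 mm deep, fixed to the bench. Origin: on the bench under the middle of its front rail; x points from the front rail to the back of the case, away from the robot, y along the rail to its left end, z up. The lid starts at x = 14.5 mm behind the rail, its top flush with the rail's top
- rail_middle (a point): the point above the case's origin at the height of the rail's top (52 mm), axes as the case's. The front rail runs the case's whole width (y -155 to 155 mm, x -15 to 13 mm), its top flat and level, and broken only by the thumb notch, whose middle lies at some y between -45 and 45 mm that differs from case to case
- bar_line (a point): the point 9 mm in front of rail_middle and 7 mm below it, axes as the case's; not itself in the notch. The thumb notch is 34 mm wide along the rail, open at the top and front, 25 mm from the front face to its back wall (x -15 to 10 mm). The catch's steel press bar, 28 mm long, lies in it at this x and z (its top 7 mm under the rail's). Fingers deeper than 25 mm must hang out over the front
- rail_left: the plain left stretch of the front rail, fixed part of the case: aluminium, 28 mm deep front to back (15 mm in front of the case's origin line to 13 mm behind it), top 52 mm above the bench; y +62 to +130 mm in the case's frame. Origin on the bench below its middle (case y = +96 mm), axes as the case's
- rail_right: the plain right stretch of the front rail, the mirror image of the left: aluminium, 28 mm deep front to back (15 mm in front of the case's origin line to 13 mm behind it), top 52 mm above the bench; case y -130 to -62 mm. Origin on the bench below its middle (case y = -96 mm), axes as the case's
- end_left: the black plastic corner block that ends the rail at the left, 25 mm long (case y +130 to +155 mm), same depth as the rail and flush with its top at 52 mm. Origin on the bench below its middle (case y = +142.5 mm), axes as the case's
- end_right: the black plastic corner block that ends the rail at the right, 25 mm long (case y -155 to -130 mm), flush with the rail's top at 52 mm. Origin on the bench below its middle (case y = -142.5 mm), axes as the case's
- catch (a joint): the sprung catch in the thumb notch, a rocker: 0 at rest, 0.30 rad pressed right down. Its press bar goes straight down about 5 mm (from 7 to 12 mm below the rail's top) against a spring, about 2 N at first and 5 to 6 N at the bottom, where it meets a hard stop; it lets the lid go at about 0.16 rad (3 mm) and springs back when released
- lid (a joint): the case's lid, hinged along the back edge (190 mm behind the rail): 0 shut and latched, growing as it opens. Once let go it springs ajar by itself to about 0.21 rad (front edge some 37 mm up) and stays there; it moves up right behind the rail
- cat_front: a seated unfired tan clay cat, 70 mm tall, base 46 mm across, standing some 10 cm in front of the rail; origin at the centre of its underside; loose, not part of the job
- cat_side: a seated unfired tan clay cat, 74 mm tall, base 48 mm across, beside the right end of the case; origin at the centre of its underside; loose, not part of the job
- stick: a flat wooden modelling stick, 150 x 13 x 8 mm, lying on the bench in front of the rail; origin at the centre of its underside, x along its length; loose, not part of the job
- dish: a small open steel dish, 72 mm across, 28 mm high, in front of the rail; origin at the centre of its underside; loose, not part of the job
- mould_half: an open white plaster mould half, 130 x 70 x 38 mm, beside the left end of the case; origin at the centre of its underside, x along its length; loose, not part of the job
- brush: a flat brush 150 mm long lying on the bench off the right end of the case; x along its length; loose, not part of the job

How it is judged:
By the outcome, as a careful person would: the job done as asked, in the order asked, and still so for the second after the job is handed in, with the robot touching nothing.
It also fails if it takes over 61 s, if anything falls off the work surface, if the arm or the gripper's body presses on something with over 40 N, if the wrist force passes 120 N, or if a joint passes its speed limit or range.

## Working session

There is one attempt and no reset: what is moved stays moved. The work goes in short steps, Python scripts to look and compute and a shell command to move; the robot and the scene stay as the last step left them, time stands still between calls to the robot, and variables do not carry over. Pictures are saved under pics/ and viewed, at most 10 in all, crops included, and the job is handed in when it is done.

```bash
mkdir -p pics; ls; python3 - <<'E'
from cell import robot, eyes
import cv2, numpy as np
s=robot.sense(); print({k:np.round(s[k],2).tolist() for k in s})
for n in ("scene","side"):
    p,d=eyes.camera(n); cv2.imwrite(f"pics/{n}0.png",p); np.savez(f"{n}0.npz",p=p,d=d,**eyes.calibration(n)); print(eyes.calibration(n))
E
```

```text
pics
{'time': 0.0, 'joint_positions': [-2.38, 23.95, -0.59, 92.48, 0.27, 63.64, -3.04], 'qd': [0.06, 0.03, 0.06, 0.04, -0.02, -0.1, -0.0], 'joint_efforts': [0.0, -85.13, 0.64, -42.6, -0.05, 0.02, 0.0], 'position': [624.68, 0.03, 223.85], 'tool_rot': [-179.93, 0.0, 90.01], 'ft_force': [0.32, -0.17, -0.3], 'ft_torque': [0.04, 0.01, -0.02], 'finger_force': 0.0, 'gripper_width': 94.13}
{'mtx': array([[480.53523609,   0.        , 248.65569616],
       [  0.        , 480.53523609, 185.71030124],
       [  0.        ,   0.        ,   1.        ]]), 'R': array([[ 0.81674327,  0.57661807,  0.02102468],
       [ 0.40365339, -0.5449534 , -0.73490798],
       [-0.41230375,  0.60871783, -0.67784086]]), 't': array([-493.96588341, -176.56393906, 1470.04871503])}
{'mtx': array([[485.96908958,   0.        , 254.31856653],
       [  0.        , 485.96908958, 188.81644429],
       [  0.        ,   0.        ,   1.        ]]), 'R': array([[ 0.97605071, -0.21688709, -0.01688204],
       [-0.12954596, -0.51713782, -0.84604156],
       [ 0.17476515,  0.82796646, -0.53284958]]), 't': array([-569.71182212,  156.35804888,  902.47485315])}
```

View pics/scene0.png

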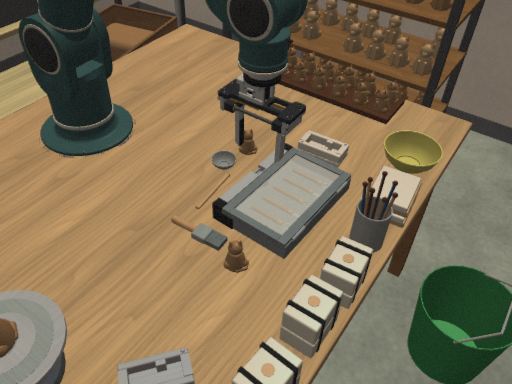

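View pics/side0.png

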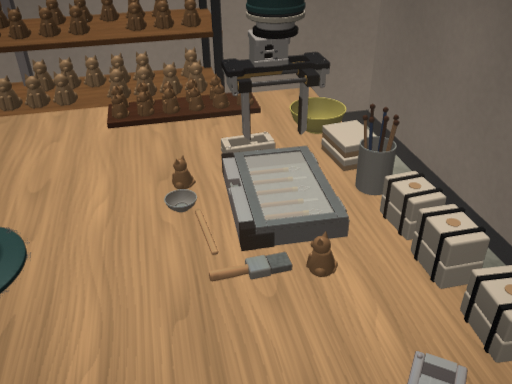

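The scene view shows the case around (285,195), with its front rail running from about (217,210) to (270,160). The side view shows the rail from (225,160) to (262,238). In the side view the front cat is at (181,172), the dish at (181,202) and the stick at (206,230). Next I'll build a top-down map from the depth and take a wrist picture.

```bash
cat > h.py <<'E'
import numpy as np, cv2
from cell import robot, eyes
def cloud(d,c,fish=False):
    v,u=np.mgrid[:d.shape[0],:d.shape[1]].astype(float); K=c["mtx"]
    x=(u-K[0,2])/K[0,0]; y=(v-K[1,2])/K[1,1]
    if fish:
        r=np.hypot(x,y)+1e-9; s=np.tan(np.minimum(r,1.5))/r; x,y=x*s,y*s
    P=np.stack([x*d,y*d,d],-1)
    W=(P-c["t"])@c["R"]; W[d<=0]=np.nan
    return W
def proj(X,c,fish=False):
    q=np.asarray(X,float)@c["R"].T+c["t"]; K=c["mtx"]
    if fish:
        r=np.hypot(q[...,0],q[...,1]); s=np.arctan2(r,q[...,2])/(r+1e-9); a=q[...,:2]*s[...,None]
    else: a=q[...,:2]/q[...,2:]
    return a*[K[0,0],K[1,1]]+K[:2,2]
E
python3 - <<'E'
from h import *
c=eyes.calibration("wrist");p,d=eyes.camera("wrist"); print(c); cv2.imwrite("pics/wrist0.png",p); np.savez("wrist0.npz",p=p,d=d,**c)
for n in ("scene","side","wrist"):
    z=np.load(n+"0.npz"); W=cloud(z["d"],z,n=="wrist")
    m=(abs(W[...,2]-52)<5)&(W[...,0]>480)&(W[...,0]<900)&(abs(W[...,1])<330)
    Q=W[m]; print(n,m.sum(), np.percentile(Q,[1,50,99],0).round(1).tolist() if m.sum() else '')
    if m.sum()>50:
        print(cv2.minAreaRect(Q[:,:2].astype(np.float32)))
        # front edge: min x per y bin
        for y0 in range(-220,260,20):
            k=abs(Q[:,1]-y0)<10
            if k.sum()>4: print(y0,k.sum(),Q[k,0].min().round(1),end=' | ')
        print()
z=np.load("side0.npz"); q=cv2.resize(z["p"][130:290,150:350],None,fx=4,fy=4,interpolation=cv2.INTER_CUBIC)[:600]; cv2.imwrite("pics/sidecrop.png",q)
E
```

```text
{'mtx': array([[297.31863964,   0.        , 256.87265853],
       [  0.        , 297.31863964, 193.56009294],
       [  0.        ,   0.        ,   1.        ]]), 'R': array([[ 9.99999622e-01,  3.13619290e-04, -8.11326957e-04],
       [ 5.00158926e-04, -9.70439061e-01,  2.41345768e-01],
       [-7.11652681e-04, -2.41346082e-01, -9.70438850e-01]]), 't': array([-624.20559983,  -25.9707146 ,  389.41638078])}
scene 7107 [[549.4, -165.6, 47.2], [666.6, 55.9, 51.2], [877.2, 230.7, 56.4]]
((725.6126098632812, -8.212417602539062), (485.11138916015625, 365.919921875), 87.881591796875)
-160 35 663.4 | -80 199 544.9 | -60 535 541.0 | -40 543 541.8 | -20 523 543.4 | 0 518 543.6 | 20 483 545.8 | 40 490 546.1 | 60 496 548.1 | 80 432 548.0 | 100 404 554.4 | 120 431 550.5 | 140 419 551.6 | 160 385 551.5 | 180 352 553.4 | 200 334 575.6 | 220 387 565.6 | 240 79 561.5 | 
side 8453 [[548.8, -252.1, 47.3], [664.1, 46.0, 50.9], [878.5, 233.4, 56.2]]
((721.3325805664062, -15.897857666015625), (628.0244750976562, 356.8096618652344), 89.98138427734375)
-220 32 853.5 | -200 32 855.4 | -180 36 853.3 | -160 88 657.2 | -140 14 657.2 | -120 26 863.7 | -100 31 860.4 | -80 248 552.9 | -60 739 542.9 | -40 606 543.6 | -20 624 545.0 | 0 590 545.5 | 20 546 546.6 | 40 517 547.4 | 60 592 548.2 | 80 486 549.2 | 100 405 555.8 | 120 439 551.3 | 140 411 551.7 | 160 407 552.7 | 180 427 553.7 | 200 374 554.6 | 220 437 555.3 | 240 119 556.1 | 
wrist 37959 [[548.9, -70.0, 47.0], [651.2, 70.8, 48.6], [847.8, 214.0, 53.4]]
((725.2514038085938, 81.29032135009766), (328.8580322265625, 354.4984436035156), 87.77073669433594)
-80 386 544.5 | -60 2254 542.1 | -40 2491 543.7 | -20 2681 544.5 | 0 2689 544.7 | 20 2720 545.6 | 40 2781 546.4 | 60 2846 547.3 | 80 2745 547.9 | 100 2424 574.3 | 120 2697 550.3 | 140 2678 550.2 | 160 2640 551.2 | 180 2561 552.1 | 200 2422 553.2 | 220 927 554.1 | 240 17 832.5 |
```

View pics/wrist0.png

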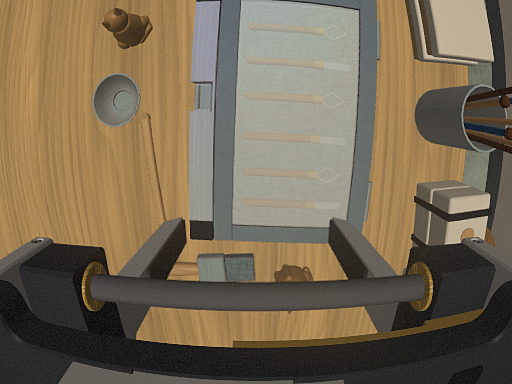

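View pics/sidecrop.png

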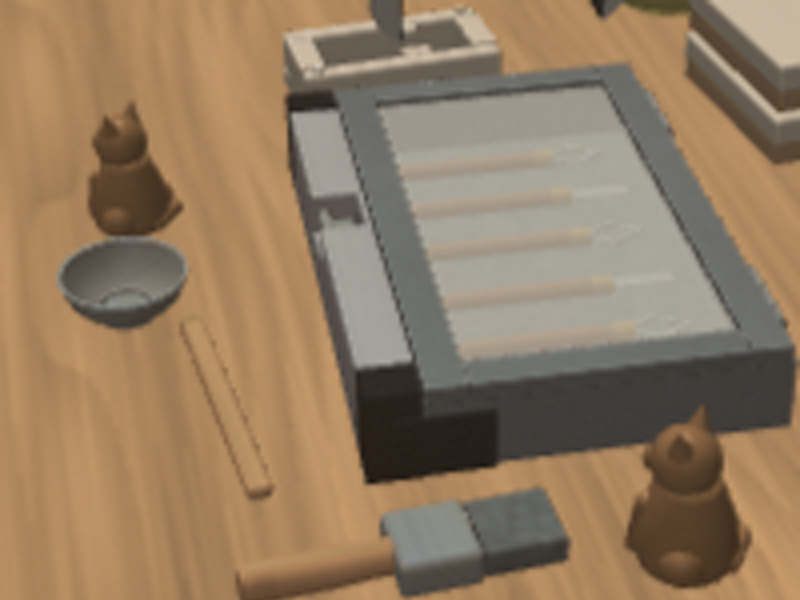

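The wrist picture shows the rail as a lilac strip at columns 190-218. The notch is at rows 82-110 and the right end block at rows 220-240. The dish is at (116,100), the cat at (125,28) and the stick at (155,165), all clear of the rail. The side crop agrees: the notch is left of the middle, near (335,210). Next I'll fit the case pose numerically.

```bash
cat > fit.py <<'E'
from h import *
from scipy.optimize import least_squares
def fit(ns,tag):
    for n in ns:
        z=np.load(n+tag+".npz"); W=cloud(z["d"],z,n=="wrist"); g=z["p"].astype(float).mean(-1)
        X,Y,Z=W[...,0],W[...,1],W[...,2]
        m=(abs(Z-51)<4)&(X>530)&(X<600)&(Y>-90)&(Y<250)
        # front-edge line
        ys=np.arange(-66,228,6); e=[]
        for y in ys:
            k=m&(abs(Y-y)<3)
            if k.sum()>5: e.append((y,np.percentile(X[k],2)))
        e=np.array(e); f=least_squares(lambda a:e[:,1]-a[0]-a[1]*e[:,0],[545,0],loss="soft_l1").x
        th=np.arctan(f[1])  # rail direction (sin th, cos th)
        u=np.array([np.sin(th),np.cos(th)]); v=np.array([np.cos(th),-np.sin(th)])
        s=W[...,:2]@u; t=W[...,:2]@v-(f[0]*v[0])
        r=m&(t>2)&(t<26)
        print(n,"front edge x0,slope",f.round(4),"yaw",-np.degrees(th).round(2),"s range",np.percentile(s[r],[.2,99.8]).round(1),"z",np.median(Z[r]).round(1))
        # notch: points in band lower than rail, and dark
        b=(t>4)&(t<20)&(Z<47)&(Z>30)&(s>-60)&(s<215)
        h,ed=np.histogram(s[b],np.arange(-60,216,4)); print(" low",[(int(a),int(q)) for a,q in zip(ed,h) if q>3])
        dk=[(int(a),round(float(np.median(g[r&(abs(s-a)<2)])))) for a in range(-80,240,4) if (r&(abs(s-a)<2)).sum()>3]; print(" grey",dk)
E
python3 -c "
from fit import *
fit(['wrist','side','scene'],'0')"
```

```text
wrist front edge x0,slope [5.464058e+02 3.940000e-02] yaw -2.26 s range [-48.8 236.7] z 51.5
 low [(104, 19), (108, 47), (112, 55), (116, 48), (120, 54), (124, 52), (128, 44), (132, 36), (136, 25)]
 grey [(-48, 43), (-44, 46), (-40, 47), (-36, 46), (-32, 47), (-28, 46), (-24, 141), (-20, 149), (-16, 149), (-12, 150), (-8, 149), (-4, 150), (0, 150), (4, 150), (8, 150), (12, 150), (16, 150), (20, 151), (24, 151), (28, 151), (32, 152), (36, 151), (40, 152), (44, 151), (48, 152), (52, 152), (56, 152), (60, 152), (64, 152), (68, 152), (72, 152), (76, 152), (80, 153), (84, 152), (88, 152), (92, 152), (96, 152), (100, 153), (104, 153), (108, 162), (112, 160), (116, 156), (120, 151), (128, 165), (132, 159), (136, 119), (140, 157), (144, 155), (148, 155), (152, 155), (156, 157), (160, 156), (164, 156), (168, 156), (172, 157), (176, 156), (180, 156), (184, 156), (188, 156), (192, 156), (196, 156), (200, 156), (204, 156), (208, 156), (212, 156), (216, 156), (220, 155), (224, 155), (228, 155), (232, 157), (236, 119)]
side front edge x0,slope [5.471876e+02 4.460000e-02] yaw -2.55 s range [-45.4 2
[... 900 characters left out ...]
 271.7] z 53.1
 low [(-40, 18), (128, 6), (140, 4), (144, 5), (148, 6)]
 grey [(-40, 22), (-36, 22), (-32, 32), (-28, 34), (-24, 32), (-20, 34), (-16, 38), (-12, 130), (-8, 156), (-4, 157), (0, 158), (4, 158), (8, 160), (12, 157), (16, 157), (20, 159), (24, 158), (28, 159), (32, 157), (36, 158), (40, 158), (44, 158), (48, 159), (52, 159), (56, 157), (60, 158), (64, 157), (68, 158), (72, 158), (76, 157), (80, 158), (84, 157), (88, 157), (92, 159), (96, 158), (100, 158), (104, 155), (108, 157), (112, 154), (120, 124), (124, 127), (144, 111), (148, 96), (152, 126), (156, 156), (160, 157), (164, 157), (168, 157), (172, 158), (176, 157), (180, 157), (184, 157), (188, 158), (196, 158), (200, 159)]
```

```bash
python3 -m crank '[[[0.3,-0.3,0],0,1],[[0.6,-0.6,0],0,1],[[0.9,-0.7,0],0,1],[[1,-0.7,0],0,1],[[1,-0.7,0],0,1],[[1,-0.7,0],0,1],[[1,-0.7,0],0,1]]' 20
```

```text
time: 1.02
position: [555.3, 99.0, 224.3]
tool_rot: [-180.0, 0.0, 89.9]
ft_force: [-0.4, 0.3, -0.8]
gripper_width: 27.2
finger_force: 0.0
```

The notch is near case y +17, and the yaw is about -2.4 degrees. I'm now above it, so I'll check from here.

```bash
python3 - <<'E'
from fit import *
c=eyes.calibration("wrist");p,d=eyes.camera("wrist"); cv2.imwrite("pics/wrist1.png",p); np.savez("wrist1.npz",p=p,d=d,**c)
fit(["wrist"],"1")
E
```

```text
wrist front edge x0,slope [5.457257e+02 4.020000e-02] yaw -2.3 s range [ -8.1 260.7] z 51.5
 low [(100, 10), (104, 43), (108, 43), (112, 45), (116, 45), (120, 42), (124, 51), (128, 43), (132, 42)]
 grey [(-8, 154), (-4, 157), (0, 158), (4, 158), (8, 157), (12, 158), (16, 158), (20, 159), (24, 158), (28, 158), (32, 158), (36, 158), (40, 158), (44, 158), (48, 159), (52, 158), (56, 159), (60, 159), (64, 159), (68, 159), (72, 160), (76, 159), (80, 160), (84, 160), (88, 160), (92, 159), (96, 159), (100, 159), (104, 160), (108, 152), (112, 146), (116, 143), (120, 148), (124, 164), (128, 161), (132, 155), (136, 146), (140, 162), (144, 161), (148, 161), (152, 161), (156, 161), (160, 161), (164, 162), (168, 162), (172, 162), (176, 162), (180, 162), (184, 163), (188, 163), (192, 164), (196, 164), (200, 164), (204, 164), (208, 165), (212, 165), (216, 165), (220, 166), (224, 165), (228, 166), (232, 166), (236, 116)]
```

View pics/wrist1.png

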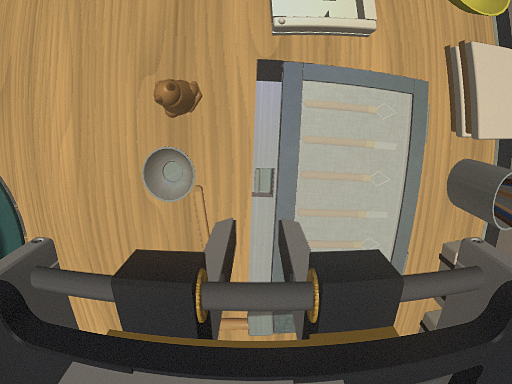

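The wrist view agrees: the notch is at (264,182) and the black left block at (270,70). The notch is about 15-17 mm left of the rail's middle, at world (557,98). The left block's middle is at about (562,226). I'll go there with the hand shut and turned to match the case.

```bash
python3 -m crank '[[[0.5,0.03,0.2],0.013,1],[[1,0.06,0.4],0.013,1],[[1,0.065,0.8],0.013,1],[[1,0.065,0.8],0.013,1],[[1,0.065,0.8],0.013,1],[[1,0.065,0.8],0.013,1],[[1,0.065,0.8],0.013,1],[[1,0.065,0.8],0.013,1]]'; python3 -m crank '[[[0.14,0,0.1],0,1],[[0.27,0,0.2],0,1],[[0.27,0,0.3],0,1],[[0.27,0,0.3],0,1],[[0.27,0,0.3],0,1],[[0.27,0,0.3],0,1]]'
```

```text
time: 2.08
position: [561.7, 199.9, 145.0]
tool_rot: [180.0, -0.0, 87.6]
ft_force: [0.2, -0.1, 1.0]
gripper_width: 0.5
finger_force: 0.0
time: 2.82
position: [562.8, 226.7, 114.8]
tool_rot: [180.0, -0.0, 87.6]
ft_force: [0.1, 0.5, 0.3]
gripper_width: 0.4
finger_force: 0.0
```

```bash
python3 - <<'E'
from fit import *
print({k:np.round(v,2).tolist() for k,v in robot.sense().items() if k in("position","tool_rot","ft_force","gripper_width","time")})
z=[]
for n in("side","wrist"):
    c=eyes.calibration(n);p,d=eyes.camera(n); np.savez(n+"2.npz",p=p,d=d,**c); z.append(p)
a=cv2.resize(z[0][90:250,170:330],(600,600),interpolation=cv2.INTER_CUBIC); cv2.imwrite("pics/s2.png",a)
E
```

```text
{'time': 2.82, 'position': [562.84, 226.72, 114.79], 'tool_rot': [179.97, -0.0, 87.64], 'ft_force': [0.08, 0.47, 0.29], 'gripper_width': 0.45}
```

View pics/s2.png

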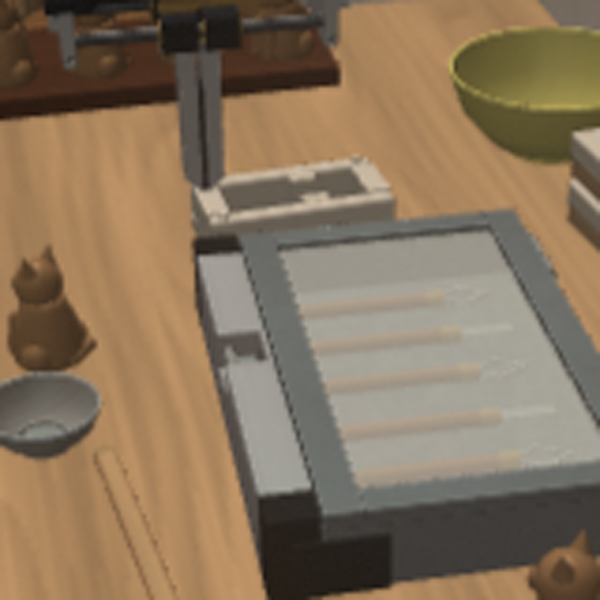

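The closed fingertips, at about (205,187) in this crop, hang directly above the black left block at (220,243). I'll descend, slowly at the end.

```bash
python3 -m crank '[[[0,0,0.15],0,1],[[0,0,0.3],0,1],[[0,0,0.39],0,1],[[0,0,0.4],0,1],[[0,0,0.4],0,1],[[0,0,0.4],0,1]]'; python3 -m crank '[[[0,0,0.01],0,1],[[0,0,0.02],0,1],[[0,0,0.025],0,1],[[0,0,0.03],0,1],[[0,0,0.03],0,1]]'
```

```text
time: 3.68
position: [562.8, 227.1, 74.9]
tool_rot: [180.0, -0.0, 87.7]
ft_force: [0.9, 0.3, 0.1]
gripper_width: 0.3
finger_force: 0.0
time: 4.3
position: [562.6, 227.0, 71.4]
tool_rot: [-180.0, 0.0, 87.7]
ft_force: [-0.1, 0.7, -0.7]
gripper_width: 0.7
finger_force: 0.0
```

```bash
python3 -m crank '[[[0,0,0.004],0,1],[[0,0,0.008],0,1],[[0,0,0.01],0,1],[[0,0,0.01],0,1]]'
```

```text
time: 4.8
position: [562.6, 227.0, 71.2]
tool_rot: [180.0, -0.0, 87.7]
ft_force: [-5.9, -3.0, 16.4]
gripper_width: 0.2
finger_force: 7.5
```

Contact came at a TCP height of 71.2, which matches the 52 mm top plus the 19 mm tip. 16 N is more than I need, so I'll ease off to a few newtons and slide along the rail.

```bash
python3 -m crank '[[[0,0,-0.004],0,1],[[-0.03,0,-0.004],0,1],[[-0.07,0,-0.004],0,1],[[-0.11,0,-0.004],0,1],[[-0.15,0,-0.004],0,1],[[-0.19,0,-0.004],0,1],[[-0.23,0,-0.004],0,1],[[-0.27,0,-0.004],0,1],[[-0.3,0,-0.004],0,1]]'
```

```text
time: 5.92
position: [561.8, 197.7, 71.3]
tool_rot: [179.9, -0.1, 87.7]
ft_force: [-0.4, 4.3, 5.2]
gripper_width: 0.6
finger_force: 2.7
```

```bash
python3 -m crank '[[[-0.04,0,0],0,1],[[-0.08,0,0],0,1],[[-0.12,0,0],0,1],[[-0.16,0,0],0,1],[[-0.2,0,0],0,1],[[-0.24,0,0],0,1],[[-0.28,0,0],0,1],[[-0.32,0,0],0,1],[[-0.36,0,0],0,1],[[-0.4,0,0],0,1]]'; python3 -m crank '[[[-0.04,0,0],0,1],[[-0.08,0,0],0,1],[[-0.12,0,0],0,1],[[-0.16,0,0],0,1],[[-0.2,0,0],0,1],[[-0.24,0,0],0,1],[[-0.28,0,0],0,1],[[-0.3,0,0],0,1]]'
```

```text
time: 7.18
position: [560.1, 157.7, 71.3]
tool_rot: [179.9, -0.1, 87.7]
ft_force: [-0.2, 4.3, 5.3]
gripper_width: 0.3
finger_force: 2.8
time: 8.18
position: [558.9, 127.6, 71.3]
tool_rot: [179.9, -0.1, 87.7]
ft_force: [0.1, 4.2, 4.9]
gripper_width: 0.7
finger_force: 2.6
```

```bash
python3 -m crank '[[[-0.03,0,0],0,1],[[-0.06,0,0],0,1],[[-0.09,0,0],0,1],[[-0.12,0,0],0,1],[[-0.15,0,0],0,1]]'; for i in 1 2 3; do python3 -m crank '[[[-0.02,0,0],0,1],[[-0.04,0,0],0,1]]'; done
```

```text
time: 8.8
position: [558.2, 112.5, 71.2]
tool_rot: [180.0, -0.0, 87.7]
ft_force: [0.3, 4.1, 5.1]
gripper_width: 0.3
finger_force: 2.4
time: 9.05
position: [557.7, 108.0, 70.9]
tool_rot: [180.0, 0.0, 87.7]
ft_force: [0.0, 2.1, 2.3]
gripper_width: 0.5
finger_force: 1.0
time: 9.3
position: [557.3, 103.5, 70.5]
tool_rot: [-180.0, 0.0, 87.6]
ft_force: [-0.6, -0.2, -0.4]
gripper_width: 0.2
finger_force: 0.0
time: 9.55
position: [557.3, 99.9, 70.7]
tool_rot: [-180.0, 0.0, 87.7]
ft_force: [-0.2, -0.5, 0.3]
gripper_width: 0.5
finger_force: 0.0
```

The force vanished at y≈106, so the tip is over the notch, just where I measured it. Next I'll centre it and press the bar.

```bash
python3 -m crank '[[[-0.015,0,0.01],0,1],[[-0.015,0,0.03],0,1],[[-0.015,0,0.05],0,1],[[-0.015,0,0.06],0,1],[[-0.015,0,0.06],0,1]]'; python3 -m crank '[[[0,0,0.01],0,1],[[0,0,0.02],0,1],[[0,0,0.025],0,1],[[0,0,0.025],0,1]]'
```

```text
time: 10.18
position: [557.3, 98.6, 64.7]
tool_rot: [-180.0, 0.0, 87.7]
ft_force: [0.4, 0.1, -0.3]
gripper_width: 0.5
finger_force: 0.0
time: 10.68
position: [557.3, 98.6, 62.3]
tool_rot: [-180.0, 0.0, 87.7]
ft_force: [-2.1, 0.0, 3.1]
gripper_width: 0.7
finger_force: 1.2
```

The bar is moving against its spring, about 2 mm down at 3 N. I'll press on past the release point.

```bash
python3 -m crank '[[[0,0,0.006],0,1],[[0,0,0.012],0,1],[[0,0,0.018],0,1],[[0,0,0.022],0,1],[[0,0,0.022],0,1],[[0,0,0.022],0,1]]'; python3 - <<'E'
from fit import *
p,d=eyes.camera("side")
cv2.imwrite("pics/s3.png",cv2.resize(p[90:250,170:350],(675,600),interpolation=cv2.INTER_CUBIC))
E
```

```text
time: 11.42
position: [557.3, 98.6, 60.1]
tool_rot: [-180.0, 0.0, 87.7]
ft_force: [-2.1, 0.0, 4.6]
gripper_width: 0.8
finger_force: 1.9
```

View pics/s3.png

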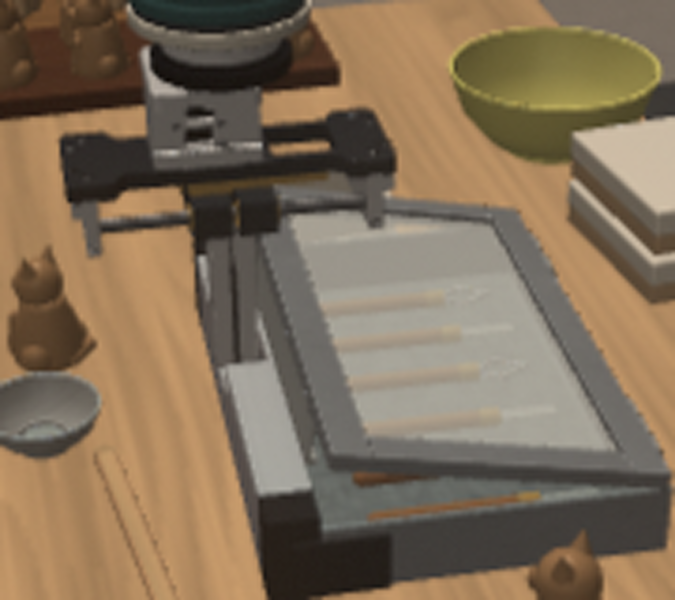

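The lid has sprung ajar: its front edge is raised along (290,260)–(335,460) and it stands clear behind the fingers. I'll withdraw straight up, then up and back.

```bash
python3 -m crank '[[[0,0,-0.05],0,1],[[0,0,-0.15],0,1],[[0,-0.05,-0.3],0,1],[[0,-0.2,-0.55],0,1],[[0,-0.3,-0.8],0,1],[[0,-0.3,-1],0,1],[[0,-0.3,-1],0,1],[[0,-0.3,-1],0,1]]';  python3 -m crank '[[[0,-0.25,-0.15],0,1],[[0,-0.5,-0.3],0,1],[[0,-0.8,-0.4],0,1],[[0,-0.8,-0.4],0,1],[[0,-0.8,-0.4],0,1],[[0,-0.8,-0.4],0,1]]'; python3 - <<'E'
from fit import *
p,d=eyes.camera("side"); c=eyes.calibration("side")
W=cloud(d,c); u=np.array([.0401,.9992]); v=np.array([.9992,-.0401])
s=W[...,:2]@u-105.5; x=W[...,:2]@v-545.3-15
for a in(-130,-100,-50,50,100):
    k=(abs(s-a)<10)&(x>10)&(x<40)&(W[...,2]>55); print(a,k.sum(),np.percentile(W[k][:,2],[50,95]).round(1) if k.sum() else'')
cv2.imwrite("pics/s4.png",p)
# whole-picture change against the start, loose things
z=np.load("side0.npz"); print("ft",np.round(robot.sense()["ft_force"],1))
E
```

```text
time: 12.48
position: [527.1, 99.7, 160.0]
tool_rot: [-180.0, 0.0, 87.7]
ft_force: [-0.8, -1.1, -0.4]
gripper_width: 0.6
finger_force: 0.0
time: 13.22
position: [447.7, 102.9, 199.5]
tool_rot: [-179.9, 0.0, 87.6]
ft_force: [-0.1, 0.5, 0.0]
gripper_width: 0.8
finger_force: 0.0
-130 81 [88.2 90.9]
-100 112 [86.2 90.5]
-50 92 [87.  90.3]
50 63 [87.1 90.6]
100 62 [86.8 91.3]
ft [ 0.2 -0.2 -0.7]
```

View pics/s4.png

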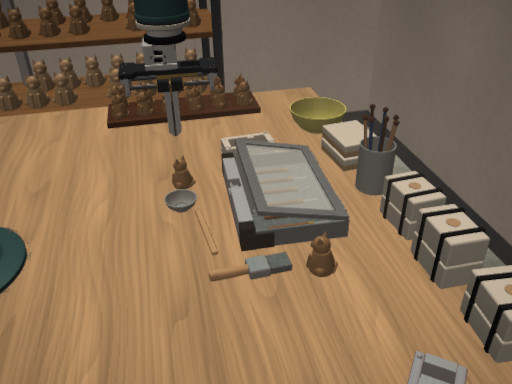

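The lid's front edge is at about 89 mm (52 + 37), just as it springs. The cats (181,172) and (321,253), the dish (181,202), the stick and the brush are where they started, and the hand is clear of everything.

```bash
python3 -c "
from cell import robot
print(robot.hand_in())"
```

```text
the job is handed in; nothing more can be done
None
```

I opened the case as asked and handed the job in: the fingertip ran from the left end block along the rail to the notch, then pressed the catch. The lid stands ajar about 37 mm at its front edge, the hand is clear, and in the last picture nothing else on the bench had moved.

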